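Move the clipped bean sample to the serving stand

ROBOT

A 7-joint arm with a two-finger parallel gripper is mounted at the origin on the work surface. World frame = base frame: x ahead of the robot, y to its left, z up, the work surface at z = 0. Lengths are in m, angles in rad, forces in N, time in s.
With the tool pointing down it reaches from about 0.4 to 0.85 m from the base axis. Payload 4.5 kg.
Tool frame: the origin (TCP) lies between the finger pads; the fingertips stand 19 mm ahead of it and the grasp point (between the pads) is the TCP (r.tips_ahead is the distance from the TCP to the fingertips, in m); z points along the fingers, y is the line along which they close (so a half turn about z gives the same grasp; the last joint's range is limited). The gripper opens to 88 mm and grips with 3 to 60 N. Pads are 18 mm wide; open, the fingers measure 123 mm over their backs; the gripper's body (75 mm by 187 mm) begins 45 mm behind the grasp point.
Start: joints at [1.328, 0.689, -0.195, 1.565, 0.157, 0.902, -0.215], TCP at [0.171, -0.601, 0.258] pointing down, gripper open.
Joint ranges: [-3.01, 3.01], [-0.46, 2.08], [-1.47, 1.51], [0.13, 2.56], [-1, 4.14], [0.04, 2.09], [-2.66, 2.66]. Speed limits (rad/s): [2.57, 2.57, 3.14, 3.14, 3.14, 3.14, 3.14].

INTERFACE

Orientations are given as a unit quaternion [x, y, z, w].
In Python, from plant import r, cams, models gives the robot as it stands. The module is installed in compiled form; this text tells all that it offers.
- The arm moves only by the tool jog_arm, never from a script. Its arguments are lists of equal length, an entry for each row: "turn": the turn, a rotation vector about the tool's x, y, z in rad, a list of three; "translation": the shift along the tool's x, y, z in m, a list of three; "grip": the closure, from 0 (fully open) to 1 (shut). In form: {"turn": [[ax, ay, az], ...], "translation": [[tx, ty, tz], ...], "grip": [grip, ...]}. A call has 1 to 20 rows; each row is the pose to reach, as a shift and turn from the pose commanded when the call began, along the tool's axes at that moment; what a row does not reach only later rows make up. A row lasts 1/8 s, in which the tool goes at most 62.5 mm and 10.7 degrees, less where a joint would pass 70% of its speed; a pose out of reach is approached as far as the arm can. A call with a gripper value outside its range is refused whole. The fingers move at their own pace and stop on an object; "force" is the grip in N (left out, the last holds). Time passes only in rows, so rows that repeat a pose let the fingers close. It gives the time, the measured TCP pose, the force, the opening and the grip force at its end, in the units of the state.
- r.get_state(): the state, without advancing time (a new reading comes with each control period).
- cams.snapshot(name): name is "scene" or "top" or "wrist"; returns the picture (420x560x3 uint8, red, green, blue); there is no depth.
- cams.camera_params(name): a dict with "fx", "fy", "cx", "cy" (pixels), "eye" and "orientation" of the camera in the world. Camera axes: x right, y up, looking along -z (the intrinsics and any distortion apply to the point x, -y, -z); pixel columns grow to the right and rows downward; lengths in m; the calibration is good to about 2 mm. A picture is of the moment at which its call begins: read the wrist's pose just before it. camera_params takes no time and is no camera call; for the wrist camera it gives the pose at the moment of the call.
- r.finish_job(): hands the job in; it is judged then, once.
Trained networks look in the newest picture that a camera, given by its name, has taken for a name from the list of things; names that differ only in an ending like _2 or _b are one class to them, and where a whole thing is asked for, a point or a joint stands for the part that bears it (a point fixed in the world has none). Each returns a list of dicts, best first, with "p" (0 to 1); they miss things now and then, are a little off and sometimes report something else, mostly with a low value. They report only what shows in the picture. A call takes as long as a camera call. They do not tell look-alikes from the thing itself.
- models.find_in(camera, name): "position" ([x, y, z] in m, in world coordinates, good to about 4 mm: the middle of the surface that is visible of it).
- models.masks_of(camera, name): "pixels" (420x560 bool, what is visible of it).
- models.place_of(camera, name): "position" ([x, y, z] in m, in world coordinates, good to about 4 mm: a listed point, or the origin of a listed thing).
The state is a dict: "clock": time; "q": joint angles; "qd": joint speeds; "joint_torque": joint torques, N m; "tool_pos": TCP position; "eef_rot": TCP orientation; "contact_force": force on the tool from outside, world axes, zero at the start; "moment": the same for the moment, N m; "opening": opening from 0.0 (shut) to 1.0 (fully open); "finger_force": force on a finger pad.
Only numpy, scipy, OpenCV 4.12 (cv2) and the standard library are available. Lean on these libraries where they do the work, as an engineer would, in place of code of your own. Each camera call takes 0.05 s, during which the arm holds its last target. There are 200 camera calls.

TASK

The bean sample slide is clipped in the grey stand and belongs in the red one now. Swing the grey stand's spring clip round its screw well clear of the slide and leave it clear, then lay the slide gently, without letting it fall, flat and fully home between the red stand's corner stops. Last, swing the red stand's clip all the way round onto the slide's end so that it presses it down, leaving the other things on the counter where they are.

Things in the scene. Friction and masses are not known exactly. Their poses are not given: they have to be found in the camera images.
- slide: bean sample slide: flat white plastic plate 120 mm (x) by 46 mm (y) by 16 mm thick, about 150 g, with a window of brown coffee beans in the middle of its top. Origin at the centre of its underside; z up. It lies in the grey stand at first, under the grey clip's toe. Can be picked from above across its 46 mm width, at the middle of its length. Both ends are alike.
- grey_stand: fixed flat grey plate, 20 mm high, 160 mm in x (-80 to 80) by 120 mm in y (-80 to 40 mm), with a black-marked bay on top. Origin on the counter under the bay's centre; x along the bay, y across it, away from the clip's pivot screw, which stands at x = 42, y = -60 mm; z up.
- grey_bay (a point): centre of the grey stand's bay floor, 20 mm above the counter; axes as grey_stand. Four dark steel L-shaped corner stops, 5 mm high, stand round the bay, 127 mm (x) by 53 mm (y) between them, so the slide has 3.5 mm to spare on every side. Between the corners the sides are open (room for fingers).
- grey_clip (a joint): swing of the grey stand's spring clip about its upright screw, rad, counter-clockwise from above. 0: it points along the stand's +x, clear of the bay; 1.57 (end stop): along +y, square across the bay's +x end. It meets a slide at about 1.0. Light friction (0.07 N m): it stays where left. It starts on the slide, at 1.45 to 1.57.
- grey_leaf: the grey stand's clip arm: steel strip 102 x 16 x 3 mm. Origin on the pivot axis at its underside, 38 mm above the counter (41 on the slide); x along the arm. A toe 5 mm deep under it, 58 to 74 mm from the pivot, has a slanted lead-in on its +y side that rides up onto the slide; a spring then presses it down with about 5 N (600 N/m, lifts 12 mm at most).
- grey_post (a point): grip point on the upright round black thumb post at the free end of the grey stand's clip: post 16 mm in diameter, 37 mm tall, 84 mm from the pivot axis. The point is on the post's axis, 14 mm below its top and 23 mm above its foot, 64 mm above the counter (67 mm when the toe is on the slide). Axes as grey_leaf.
- red_stand: fixed flat red plate, 20 mm high, 160 mm in x (-80 to 80) by 120 mm in y (-80 to 40 mm), with a black-marked bay on top. Origin on the counter under the bay's centre; x along the bay, y across it, away from the clip's pivot screw, which stands at x = 42, y = -60 mm; z up.
- red_bay (a point): centre of the red stand's bay floor, 20 mm above the counter; axes as red_stand. Four dark steel L-shaped corner stops, 5 mm high, stand round the bay, 127 mm (x) by 53 mm (y) between them, so the slide has 3.5 mm to spare on every side. Between the corners the sides are open (room for fingers).
- red_clip (a joint): swing of the red stand's spring clip about its upright screw, rad, counter-clockwise from above. 0: it points along the stand's +x, clear of the bay; 1.57 (end stop): along +y, square across the bay's +x end. It meets a slide at about 1.0. Light friction (0.07 N m): it stays where left. It starts clear, at 0 to 0.4.
- red_leaf: the red stand's clip arm: steel strip 102 x 16 x 3 mm. Origin on the pivot axis at its underside, 38 mm above the counter (41 on the slide); x along the arm. A toe 5 mm deep under it, 58 to 74 mm from the pivot, has a slanted lead-in on its +y side that rides up onto the slide; a spring then presses it down with about 5 N (600 N/m, lifts 12 mm at most).
- red_post (a point): grip point on the upright round black thumb post at the free end of the red stand's clip: post 16 mm in diameter, 37 mm tall, 84 mm from the pivot axis. The point is on the post's axis, 14 mm below its top and 23 mm above its foot, 64 mm above the counter (67 mm when the toe is on the slide). Axes as red_leaf.
- tamper: brass coffee tamper, 58 mm in diameter, 86 mm tall, standing on the counter; origin at the centre of its underside. Not to be disturbed.
- cup: red cup, 84 mm in diameter, 100 mm tall, standing on the counter; origin at the centre of its underside. Not to be disturbed.
- glass: amber glass, 68 mm in diameter, 85 mm tall, standing on the counter; origin at the centre of its underside. Not to be disturbed.
- pitcher: steel milk pitcher with a handle, 90 mm in diameter, 100 mm tall, standing on the counter; origin at the centre of its underside. Not to be disturbed.
Not all that is in view belongs to the job. What is shaped like the slide but purple is not meant. There is more than one size of the red_stand; the job needs the larger.

How it is judged:
On the way, in this order (a step that is already met when the one before it is completed fails the run):
1. the grey clip is swung well clear (below 0.7 rad) while the slide still lies home in the grey stand (value of joint grey_clip below 0.7 rad and x of slide in the frame of grey_bay between -0.007 and 0.007 m and y of slide in the frame of grey_bay between -0.007 and 0.007 m and z of slide in the frame of grey_bay below 0.003 m and angle between slide's own z axis and vertical below 0.05 rad and angle between the x axis of slide and the x axis of grey_bay, either way round below 0.09 rad), for 0.1 s.
2. the slide lies flat and home in the red stand, let go and at rest, the red clip still off it (x of slide in the frame of red_bay between -0.007 and 0.007 m and y of slide in the frame of red_bay between -0.007 and 0.007 m and z of slide in the frame of red_bay below 0.003 m and angle between slide's own z axis and vertical below 0.05 rad and angle between the x axis of slide and the x axis of red_bay, either way round below 0.09 rad and contact force between each of the fingers, red_leaf and slide below 0.1 N and linear speed of slide below 0.03 m/s), for 0.2 s.
3. the red clip is swung onto the slide's end and presses on it (value of joint red_clip above 1.4 rad and contact force between red_leaf and slide above 2 N and x of slide in the frame of red_bay between -0.007 and 0.007 m and y of slide in the frame of red_bay between -0.007 and 0.007 m and z of slide in the frame of red_bay below 0.003 m and angle between slide's own z axis and vertical below 0.05 rad and angle between the x axis of slide and the x axis of red_bay, either way round below 0.09 rad), for 0.2 s.
At the end, for the whole second after the job is handed in: Slide at rest and let go in the red bay: within 7 mm of its centre in x and y, under 3 mm off its floor, tilt under 0.05 rad, within 0.09 rad of its direction (either way round); red clip past 1.4 rad, pressing the slide with over 2 N; grey clip below 0.7 rad (all of step 3 and value of joint grey_clip below 0.7 rad and linear speed of slide below 0.02 m/s and contact force between the fingers and slide below 0.1 N); the robot touches nothing.
It fails at once if the tamper is moved by more than 30 mm (distance of tamper from where it was at the start of the episode above 0.03 m).
It fails at once if the cup is moved by more than 30 mm (distance of cup from where it was at the start of the episode above 0.03 m).
It fails at once if the glass is moved by more than 30 mm (distance of glass from where it was at the start of the episode above 0.03 m).
It fails at once if the pitcher is moved by more than 30 mm (distance of pitcher from where it was at the start of the episode above 0.03 m).
It fails at once if the slide falls (faster than 0.6 m/s out of the fingers) instead of being laid down (linear speed of slide above 0.6 m/s and contact force between the fingers and slide below 0.05 N).
It also fails if it takes over 72 s, if anything falls off the work surface, if the arm or the gripper's body presses on something with over 40 N, if the wrist force passes 120 N, or if a joint passes its speed limit or range.

## Working session

There is one attempt and no reset: what is moved stays moved. The work goes in short steps, Python scripts to look and compute and a tool call to move; the robot and the scene stay as the last step left them, time stands still between calls to the robot, and variables do not carry over. Pictures are saved under pics/ and viewed, at most 13 in all, crops included, and the job is handed in when it is done.

Besides the shell and the picture viewer there is one more tool, called after "Emit:" as a command line: name --argument value ..., lists and objects as JSON in quotes. jog_arm: Moves the arm, as the interface text tells. Its arguments: {"type":"object","properties":{"turn":{"type":"array"},"translation":{"type":"array"},"grip":{"type":"array"},"force":{"type":"number"}},"required":["turn","translation","grip"]}

```bash
mkdir -p pics
cat > h.py <<'E'
from plant import r, cams, models
import numpy as np, cv2
from scipy.spatial.transform import Rotation as R
def snap(c,f=None):
    im=cams.snapshot(c)
    if f: cv2.imwrite('pics/'+f,im[:,:,::-1])
    return im
def ray(c,u,v,z):
    p=cams.camera_params(c); M=R.from_quat(p['orientation']).as_matrix() if len(np.shape(p['orientation']))==1 else np.array(p['orientation'])
    d=M@np.array([(u-p['cx'])/p['fx'],-(v-p['cy'])/p['fy'],-1.]); e=np.array(p['eye'])
    return e+d*(z-e[2])/d[2]
def proj(c,P):
    p=cams.camera_params(c); M=R.from_quat(p['orientation']).as_matrix()
    q=M.T@(np.array(P)-p['eye']); return np.array([p['cx']-p['fx']*q[0]/q[2],p['cy']+p['fy']*q[1]/q[2]])
def st():
    s=r.get_state(); print({k:np.round(s[k],3).tolist() for k in('clock','tool_pos','eef_rot','contact_force','opening','finger_force','q')})
E
python3 - <<'E'
from h import *
a=snap('top');b=snap('scene')
cv2.imwrite('pics/ts.png',cv2.resize(np.hstack([a,b]),(800,300))[:,:,::-1]);cv2.imwrite('pics/top.png',a[:,:,::-1])
print(cams.camera_params('top'))
for n in ['slide','grey_stand','red_stand','grey_post','red_post','grey_leaf','red_leaf','grey_bay','red_bay','tamper','cup','glass','pitcher']:
    for d in models.place_of('top',n): 
        if d['p']>.2: print(n,round(d['p'],2),np.round(d['position'],3),np.round(proj('top',d['position'])))
st()
E
```

```text
{'fx': 533.9382866393297, 'fy': 533.9382866393297, 'cx': 278.1858061487775, 'cy': 203.75310687741913, 'eye': array([ 0.3713942 , -0.00491204,  1.47577352]), 'orientation': array([ 0.05776673, -0.04221867, -0.69990902,  0.71063911])}
slide 0.7 [0.315 0.143 0.002] [235. 300.]
slide 0.6 [0.511 0.192 0.018] [219. 228.]
grey_stand 0.84 [0.51  0.188 0.001] [221. 228.]
grey_stand 0.28 [0.548 0.139 0.038] [237. 213.]
red_stand 0.72 [ 0.516 -0.023 -0.005] [297. 228.]
red_stand 0.69 [ 0.516 -0.208  0.002] [364. 228.]
grey_post 0.67 [0.551 0.22  0.065] [206. 211.]
red_post 0.79 [ 0.64  -0.238  0.061] [378. 180.]
red_post 0.74 [ 0.521 -0.207  0.006] [363. 226.]
red_post 0.64 [ 0.618 -0.064  0.048] [312. 188.]
grey_leaf 0.8 [0.55  0.136 0.041] [238. 213.]
red_leaf 0.81 [ 0.561 -0.268  0.04 ] [388. 211.]
red_leaf 0.66 [ 0.552 -0.067  0.031] [313. 213.]
grey_bay 0.87 [0.505 0.187 0.018] [220. 230.]
red_bay 0.82 [ 0.522 -0.21   0.024] [366. 225.]
red_bay 0.7 [0.501 0.186 0.021] [220. 231.]
red_bay 0.65 [ 0.511 -0.021  0.015] [296. 229.]
tamper 0.84 [0.765 0.032 0.002] [278. 140.]
tamper 0.6 [ 0.524 -0.209  0.025] [365. 225.]
cup 0.75 [0.463 0.404 0.002] [142. 244.]
glass 0.59 [ 0.433 -0.406  0.002] [437. 260.]
glass 0.57 [ 0.769  0.032 -0.   ] [278. 138.]
pitcher 0.76 [0.684 0.366 0.004] [160. 166.]
pitcher 0.3 [ 0.642 -0.239  0.058] [378. 180.]
{'clock': 0.75, 'tool_pos': [0.171, -0.601, 0.258], 'eef_rot': [0.99, 0.138, 0.0, 0.0], 'contact_force': [-0.227, -0.002, 0.918], 'opening': 1.001, 'finger_force': 0.0, 'q': [1.328, 0.689, -0.195, 1.565, 0.157, 0.902, -0.215]}
```

View pics/top.png

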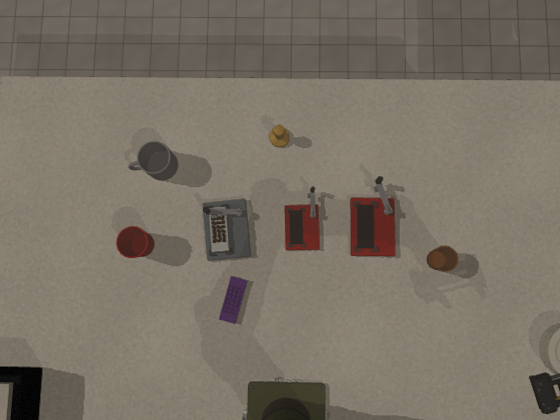

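Run:
```python
from h import *
a=cv2.imread('pics/top.png')[160:280,190:410]
cv2.imwrite('pics/c1.png',cv2.resize(a,None,fx=3.6,fy=3.6,interpolation=cv2.INTER_CUBIC))
for n in ['grey_stand','red_stand','slide','red_leaf','grey_leaf','red_post','grey_post']:
    for d in models.masks_of('top',n):
        if d['p']<.4: continue
        m=d['pixels'].astype(np.uint8); ys,xs=np.nonzero(m)
        z={'slide':.036,'red_leaf':.041,'grey_leaf':.044,'red_post':.06,'grey_post':.06}.get(n,.02)
        P=np.array([ray('top',u,v,z)[:2] for u,v in zip(xs,ys)],np.float32)
        rc=cv2.minAreaRect(P*1000); print(n,round(d['p'],2),len(xs),np.round(rc[0]),np.round(rc[1]),round(rc[2],1),(xs.mean().round(),ys.mean().round()))
```

```text
grey_stand 0.77 1888 [507. 170.] [162. 120.] 6.9 (np.float64(229.0), np.float64(228.0))
red_stand 0.92 2696 [ 551. -230.] [218. 119.] 0.4 (np.float64(373.0), np.float64(224.0))Traceback (most recent call last):
  File "<stdin>", line 9, in <module>
  File "h.py", line 9, in ray
    p=cams.camera_params(c); M=R.from_quat(p['orientation']).as_matrix() if len(np.shape(p['orientation']))==1 else np.array(p['orientation'])
ValueError: time passes only in moves, steps and waits
```

View pics/c1.png

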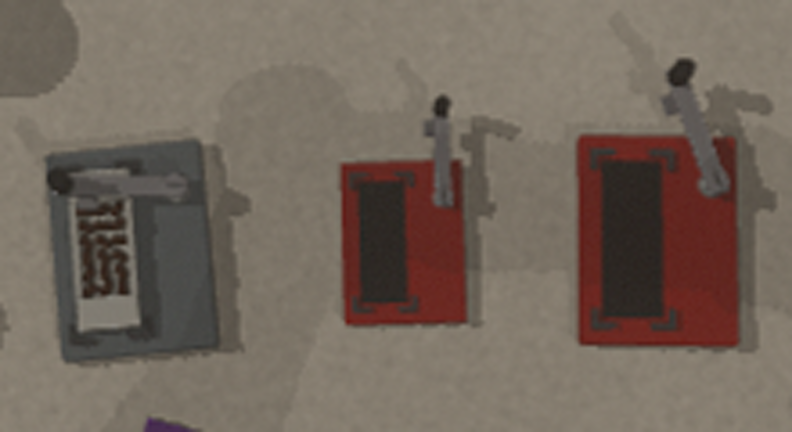

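The only white slide is the beaned one in the grey stand (219,228); the purple look-alike is at (233,300). The larger red stand is at (373,227), and the smaller one at (302,228) is not used. The crop confirms this: the grey clip lies across the slide, with its post at (207,211). I'll move the wrist camera over the red stand.

Emit:
jog_arm --turn '[[0,0,0.277],[0,0,0.277],[0,0,0.277],[0,0,0.277],[0,0,0.277],[0,0,0.277],[0,0,0.277],[0,0,0.277],[0,0,0.277],[0,0,0.277],[0,0,0.277],[0,0,0.277]]' --translation '[[0.392,-0.284,-0.12],[0.392,-0.284,-0.12],[0.392,-0.284,-0.12],[0.392,-0.284,-0.12],[0.392,-0.284,-0.12],[0.392,-0.284,-0.12],[0.392,-0.284,-0.12],[0.392,-0.284,-0.12],[0.392,-0.284,-0.12],[0.392,-0.284,-0.12],[0.392,-0.284,-0.12],[0.392,-0.284,-0.12]]' --grip '[0,0,0,0,0,0,0,0,0,0,0,0]'

```text
clock: 2.35
tool_pos: [0.4694, -0.2222, 0.3775]
eef_rot: [1.0, -0.001, -0.0, 0.0]
contact_force: [-0.3, -0.5, -0.1]
opening: 1.003
finger_force: 0.0
```

```bash
cat >> h.py <<'E'
def cam(c):
    p=cams.camera_params(c); return dict(p,M=R.from_quat(p['orientation']).as_matrix())
def rays(p,uv,z):
    uv=np.atleast_2d(uv).astype(float)
    d=np.c_[(uv[:,0]-p['cx'])/p['fx'],-(uv[:,1]-p['cy'])/p['fy'],-np.ones(len(uv))]@p['M'].T
    return (p['eye']+d*((z-p['eye'][2])/d[:,2])[:,None])[:,:2]
def prj(p,P):
    q=(np.atleast_2d(P)-p['eye'])@p['M']; return np.c_[p['cx']-p['fx']*q[:,0]/q[:,2],p['cy']+p['fy']*q[:,1]/q[:,2]]
def mv(pos,yaw):
    "tool-frame shift and turn to world pos, yaw of tool x"
    s=r.get_state(); M=R.from_quat(s['eef_rot']).as_matrix()
    t=R.from_euler('z',yaw)*R.from_euler('x',np.pi)
    rv=(R.from_matrix(M).inv()*t).as_rotvec()
    print('trans',np.round(M.T@(np.array(pos)-s['tool_pos']),4).tolist(),'turn',np.round(rv,4).tolist())
E
python3 - <<'E'
from h import *
st(); p=cam('wrist'); a=snap('wrist','w1.png'); print(p)
for n in ['red_stand','red_bay','red_leaf','red_post']:
    for d in models.place_of('wrist',n):
        if d['p']>.3: print(n,round(d['p'],2),np.round(d['position'],4))
E
```

```text
{'clock': 2.35, 'tool_pos': [0.469, -0.222, 0.377], 'eef_rot': [1.0, -0.001, -0.0, 0.0], 'contact_force': [-0.306, -0.487, -0.075], 'opening': 1.003, 'finger_force': 0.0, 'q': [0.444, 0.409, -0.138, 1.707, 0.065, 1.03, -1.29]}
{'fx': 308.09603670386906, 'fy': 308.09603670386906, 'cx': 282.62806096344644, 'cy': 210.5061309647643, 'eye': array([ 0.54007025, -0.22149398,  0.50509467]), 'orientation': array([ 0.09711691, -0.09752232,  0.70114014, -0.69961433]), 'M': array([[-2.21619986e-03,  9.62113241e-01,  2.72641156e-01],
       [-9.99997508e-01, -2.05837968e-03, -8.64873050e-04],
       [-2.70906797e-04, -2.72642393e-01,  9.62115405e-01]])}
red_stand 0.83 [ 0.515  -0.021  -0.0033]
red_stand 0.75 [ 0.5241 -0.2088 -0.0021]
red_bay 0.84 [ 0.5151 -0.0238  0.02  ]
red_bay 0.67 [ 0.5203 -0.211   0.0178]
red_leaf 0.79 [ 0.5617 -0.2669  0.0382]
red_leaf 0.61 [ 0.5509 -0.0662  0.0274]
red_post 0.96 [ 0.6145 -0.0637  0.0495]
```

View pics/w1.png

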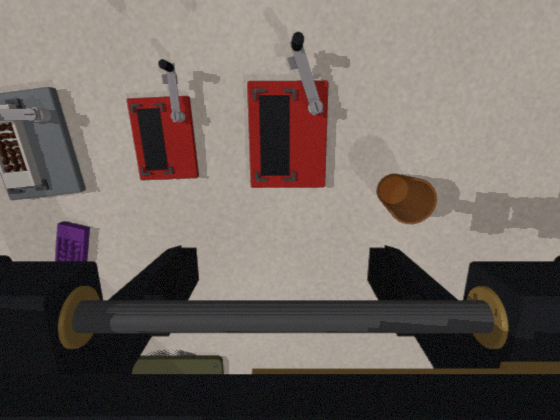

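The view shows the large red stand with corners near (248,82), (327,81), (327,188) and (250,188). Its clip screw is at (316,107) and its post at (297,42). Next I'll fit the plate's outline.

```bash
cat >> h.py <<'E'
from scipy.optimize import minimize
def fitbox(p,mask,x0,y0,w0=0.):
    m=mask.astype(np.uint8); hull=cv2.convexHull(cv2.findNonZero(m)); S=4
    T=np.zeros((420*S,560*S),np.uint8); cv2.fillConvexPoly(T,((hull+.5)*S).astype(np.int32),1)
    B=np.array([[x,y,z] for x in(-.08,.08) for y in(-.08,.04) for z in(0,.02)])
    def cost(v):
        c,s=np.cos(v[2]),np.sin(v[2]); P=B@np.array([[c,s,0],[-s,c,0],[0,0,1]])+[v[0],v[1],0]
        h=cv2.convexHull((prj(p,P)+.5).astype(np.float32)); I=np.zeros_like(T); cv2.fillConvexPoly(I,(h*S).astype(np.int32),1)
        return 1-(I&T).sum()/(I|T).sum()
    o=minimize(cost,[x0,y0,w0],method='Nelder-Mead',options=dict(initial_simplex=np.array([x0,y0,w0])+[[0,0,0],[.01,0,0],[0,.01,0],[0,0,.08]],xatol=1e-4,fatol=1e-4))
    return o.x,o.fun
def redmask(a,u,v,pick=lambda hsv:(((hsv[...,0]<8)|(hsv[...,0]>172))&(hsv[...,1]>150))):
    m=pick(cv2.cvtColor(a,cv2.COLOR_RGB2HSV)).astype(np.uint8); m=cv2.morphologyEx(m,cv2.MORPH_OPEN,np.ones((3,3)))
    n,l=cv2.connectedComponents(m); return l==l[v,u]
E
python3 - <<'E'
from h import *
a=cv2.imread('pics/w1.png')[:,:,::-1].copy(); p=cam('wrist')
m=redmask(a,310,160); print(m.sum(),fitbox(p,m,.522,-.21))
t=cv2.imread('pics/top.png')[:,:,::-1].copy(); pt=cam('top')
m=redmask(t,385,240); print(m.sum(),fitbox(pt,m,.522,-.21))
x=rays(p,[[297,38],[316,107]],.075);print(x, rays(p,[[316,107]],.043))
mv([.50,.19,.377],0.1)
E
```

```text
4926 (array([ 0.52025336, -0.20743592,  0.00524009]), np.float64(0.04455054062243635))
1373 (array([ 0.522, -0.21 ,  0.   ]), np.float64(0.12875990686954686))
[[ 0.64374072 -0.23821899]
 [ 0.56167162 -0.26443313]] [[ 0.56323049 -0.26770722]]
trans [0.0295, -0.4112, 0.0007] turn [-0.0, 0.0001, -0.1009]
```

Emit:
jog_arm --turn '[[0,0,-0.1],[0,0,-0.1],[0,0,-0.1],[0,0,-0.1],[0,0,-0.1],[0,0,-0.1],[0,0,-0.1],[0,0,-0.1],[0,0,-0.1],[0,0,-0.1]]' --translation '[[0,-0.4,0.07],[0,-0.4,0.07],[0,-0.4,0.07],[0,-0.4,0.07],[0,-0.4,0.07],[0,-0.4,0.07],[0,-0.4,0.07],[0,-0.4,0.07],[0,-0.4,0.07],[0,-0.4,0.07]]' --grip '[0,0,0,0,0,0,0,0,0,0]'

```text
clock: 3.85
tool_pos: [0.4708, 0.1773, 0.3079]
eef_rot: [0.999, 0.048, 0.0, 0.0]
contact_force: [-0.5, 0.4, 0.4]
opening: 1.001
finger_force: 0.0
```

Run:
```python
from h import *
st(); p=cam('wrist'); a=snap('wrist','w2.png')
g=models.masks_of('wrist','grey_stand')
for d in g:
    if d['p']>.3: print('mask',d['p'],d['pixels'].sum(),fitbox(p,d['pixels'],.508,.189,.1))
for n in ['grey_bay','grey_leaf','grey_post','slide']:
    for d in models.place_of('wrist',n):
        if d['p']>.3: print(n,round(d['p'],2),np.round(d['position'],4))
d=models.masks_of('wrist','slide')[0]; rc=cv2.minAreaRect(rays(p,np.argwhere(d['pixels'])[:,::-1],.036).astype(np.float32)*1000); print('slide',d['p'],rc)
```

```text
{'clock': 3.85, 'tool_pos': [0.471, 0.177, 0.308], 'eef_rot': [0.999, 0.048, 0.0, 0.0], 'contact_force': [-0.518, 0.448, 0.426], 'opening': 1.001, 'finger_force': 0.0, 'q': [-0.311, 0.465, -0.216, 1.86, 0.132, 0.83, -2.067]}
mask 0.8 8038 (array([0.50471031, 0.19215515, 0.11555612]), np.float64(0.011476118556614234))
grey_leaf 0.97 [0.5514 0.1386 0.0414]
grey_post 0.76 [0.5574 0.2205 0.0676]
slide 0.76 [ 0.315   0.1496 -0.0013]
slide 0.71 [0.5064 0.1904 0.0184]
slide 0.91 ((338.2266540527344, 149.12290954589844), (47.35307693481445, 104.58113861083984), 76.11310577392578)
```

View pics/w2.png

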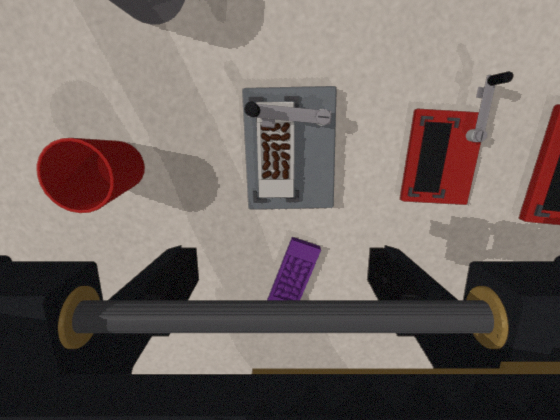

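Slide sits under the grey clip, post top at (251,107), screw at (323,117); stand fit: (.505,.192), yaw .116. Compute the post and plan the swing.

Run:
```python
from h import *
p=cam('wrist'); a=cv2.imread('pics/w2.png')
P=rays(p,[[251,107]],.081)[0]; pv=np.array([.5047,.1922])+R.from_euler('z',.1156).as_matrix()[:2,:2]@[.042,-.06]
print('post',P,'pivot',pv,rays(p,[[323,117]],.043),'len',np.linalg.norm(P-pv),'phi',np.arctan2(*(P-pv)[::-1]))
dark=(a.max(2)<45); dark[130:]=0; dark[:,:225]=0; dark[:,275:]=0
ys,xs=np.nonzero(dark); print('dark blob',len(xs),xs.min(),xs.max(),ys.min(),ys.max(),rays(p,[[xs.mean(),ys.mean()]],.067))
hsv=cv2.cvtColor(a,cv2.COLOR_BGR2HSV); w=((hsv[...,2]>120)&(hsv[...,1]<40)); w[:95]=0;w[205:]=0;w[:,:250]=0;w[:,300:]=0
q=rays(p,np.argwhere(w)[:,::-1],.036).astype(np.float32)*1000; print('white',len(q),cv2.minAreaRect(q))
mv([*P,.13],1.5)
```

```text
post [0.55449901 0.22284095] pivot [0.55334024 0.13744485] [[0.55319348 0.13855455]] len 0.0854039596263984 phi 1.5572278496523355
dark blob 176 245 271 101 128 [[0.55262996 0.22260298]]
white 1664 ((505.96319580078125, 189.96817016601562), (120.03126525878906, 52.19407653808594), 4.432037353515625)
trans [0.088, -0.0355, 0.1778] turn [0.0001, -0.0001, -1.4007]
```

Emit:
jog_arm --turn '[[0,0,-1.4],[0,0,-1.4],[0,0,-1.4],[0,0,-1.4],[0,0,-1.4],[0,0,-1.4],[0,0,-1.4],[0,0,-1.4],[0,0,-1.4],[0,0,-1.4],[0,0,-1.4],[0,0,-1.4],[0,0,-1.4],[0,0,-1.4],[0,0,-1.4]]' --translation '[[0.088,-0.035,0.12],[0.088,-0.035,0.12],[0.088,-0.035,0.12],[0.088,-0.035,0.12],[0.088,-0.035,0.15],[0.088,-0.035,0.15],[0.088,-0.035,0.15],[0.088,-0.035,0.15],[0.088,-0.035,0.15],[0.088,-0.035,0.15],[0.088,-0.035,0.18],[0.088,-0.035,0.2],[0.088,-0.035,0.22],[0.088,-0.035,0.239],[0.088,-0.035,0.239]]' --grip '[0.55,0.55,0.55,0.55,0.55,0.55,0.55,0.55,0.55,0.55,0.55,0.55,0.55,0.55,0.55]'

```text
clock: 6.08
tool_pos: [0.5536, 0.2222, 0.0672]
eef_rot: [0.732, 0.682, -0.001, -0.0]
contact_force: [-0.4, -0.7, 0.2]
opening: 0.451
finger_force: 0.0
```

Run:
```python
from h import *
st(); p=cam('wrist'); a=snap('wrist','w3.png'); print(prj(p,[[.5545,.2215,.081],[.5533,.1374,.043]]))
```

```text
{'clock': 6.075, 'tool_pos': [0.554, 0.222, 0.067], 'eef_rot': [0.732, 0.682, -0.001, -0.0], 'contact_force': [-0.393, -0.671, 0.157], 'opening': 0.451, 'finger_force': 0.0, 'q': [-0.213, 0.955, -0.439, 1.767, 0.685, 0.581, -1.149]}
[[282.97324211 300.80390175]
 [290.71777473 387.49637847]]
```

View pics/w3.png

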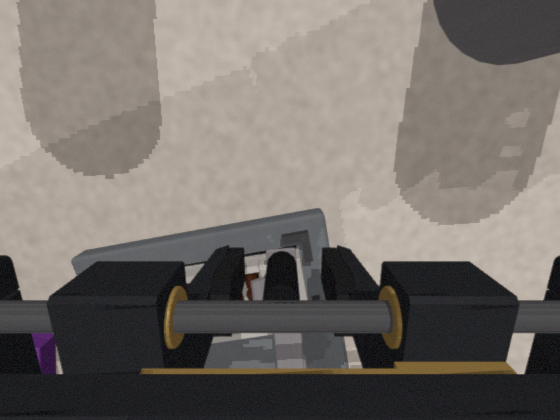

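Emit:
jog_arm --turn '[[0,0,0],[0,0,0],[0,0,0],[0,0,0.11],[0,0,0.22],[0,0,0.33],[0,0,0.44],[0,0,0.55],[0,0,0.66],[0,0,0.77],[0,0,0.88],[0,0,0.99],[0,0,1.1],[0,0,1.1],[0,0,1.1],[0,0,1.1],[0,0,1.1]]' --translation '[[0,0,0],[0,0,0],[0,0,0],[0,0.0093,0],[-0.001,0.0185,0],[-0.003,0.0276,0],[-0.006,0.0364,0],[-0.01,0.0448,0],[-0.0148,0.0528,0],[-0.0205,0.06,0.001],[-0.027,0.0668,0.002],[-0.034,0.0727,0.002],[-0.042,0.0777,0.002],[-0.042,0.0777,0.002],[-0.042,0.0777,0.002],[-0.042,0.0777,0.002],[-0.042,0.0777,0.002]]' --grip '[0.9,0.9,0.9,0.9,0.9,0.9,0.9,0.9,0.9,0.9,0.9,0.9,0.9,0.9,0.6,0.55,0.55]' --force 10

```text
clock: 8.25
tool_pos: [0.6284, 0.1754, 0.0667]
eef_rot: [0.98, 0.199, -0.0, 0.0]
contact_force: [0.9, -0.2, 0.1]
opening: 0.449
finger_force: 0.0
```

Run:
```python
from h import *
st(); mv([.47,.19,.24],.1156)
```

```text
{'clock': 8.25, 'tool_pos': [0.628, 0.175, 0.067], 'eef_rot': [0.98, 0.199, -0.0, 0.0], 'contact_force': [0.929, -0.225, 0.059], 'opening': 0.449, 'finger_force': 0.0, 'q': [-0.229, 0.977, -0.215, 1.594, 0.316, 0.606, -1.783]}
trans [-0.1403, -0.0752, -0.1732] turn [0.0, 0.001, 0.2852]
```

Emit:
jog_arm --turn '[[0,0,0],[0,0,0],[0,0,0.285],[0,0,0.285],[0,0,0.285],[0,0,0.285],[0,0,0.285],[0,0,0.285]]' --translation '[[0,0,-0.06],[0,0,-0.1],[-0.14,-0.075,-0.173],[-0.14,-0.075,-0.173],[-0.14,-0.075,-0.173],[-0.14,-0.075,-0.173],[-0.14,-0.075,-0.173],[-0.14,-0.075,-0.173]]' --grip '[0.5,0.4,0,0,0,0,0,0]'

```text
clock: 9.25
tool_pos: [0.4719, 0.1895, 0.2391]
eef_rot: [0.998, 0.057, 0.0, 0.0]
contact_force: [0.5, -0.2, 0.6]
opening: 0.998
finger_force: 0.0
```

Run:
```python
from h import *
st(); p=cam('wrist'); a=snap('wrist','w4.png')
g=models.masks_of('wrist','grey_stand')
for d in g[:1]: print('mask',d['p'],d['pixels'].sum(),fitbox(p,d['pixels'],.505,.192,.115))
for n in ['grey_post','slide','grey_leaf']:
    for d in models.place_of('wrist',n):
        if d['p']>.3: print(n,round(d['p'],2),np.round(d['position'],4))
for d in models.masks_of('wrist','slide')[:2]:
    print('slide',d['p'],cv2.minAreaRect(rays(p,np.argwhere(d['pixels'])[:,::-1],.036).astype(np.float32)*1000))
```

```text
{'clock': 9.25, 'tool_pos': [0.472, 0.189, 0.239], 'eef_rot': [0.998, 0.057, 0.0, 0.0], 'contact_force': [0.542, -0.151, 0.63], 'opening': 0.998, 'finger_force': 0.0, 'q': [-0.352, 0.567, -0.189, 1.933, 0.167, 0.656, -2.103]}
mask 0.65 11822 (array([0.51572973, 0.19297016, 0.1165865 ]), np.float64(0.2072235863025509))
grey_post 0.57 [0.6318 0.1762 0.0645]
grey_post 0.57 [0.4626 0.4042 0.0034]
slide 0.76 [ 0.317   0.148  -0.0007]
slide 0.55 [0.5047 0.1876 0.023 ]
```

View pics/w4.png

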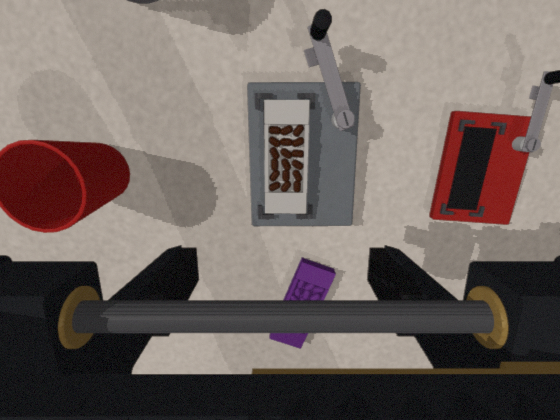

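The clip is clear, with its post at (321,25). The slide is still home, with corners at about (264,99), (309,99), (307,214) and (265,214). I'll measure it and compute the grasp.

Run:
```python
from h import *
p=cam('wrist'); a=cv2.imread('pics/w4.png')
c=rays(p,[[264,99],[309,99],[307,214],[265,214]],.036); print(c,c.mean(0))
hsv=cv2.cvtColor(a,cv2.COLOR_BGR2HSV); w=((hsv[...,2]>125)&(hsv[...,1]<30)); w[:92]=0;w[220:]=0;w[:,:255]=0;w[:,316:]=0
w=cv2.morphologyEx(w.astype(np.uint8),cv2.MORPH_OPEN,np.ones((3,3)))
print(cv2.minAreaRect(rays(p,np.argwhere(w)[:,::-1],.036).astype(np.float32)*1000))
m=np.zeros((420,560),bool)
# stand outline by hand
for u,v in [[248,84],[360,82],[353,224],[252,226]]: m[v,u]=1
print(rays(p,[[248,84],[360,82],[353,224],[252,226]],.02))
mv([c.mean(0)[0],c.mean(0)[1],.0425],.112)
```

```text
[[0.56261433 0.22013717]
 [0.56784339 0.17486564]
 [0.44729203 0.16034479]
 [0.44188802 0.20707392]] [0.50490944 0.19060538]
((505.0590515136719, 191.26878356933594), (119.447998046875, 46.381778717041016), 6.094420433044434)
[[0.57648132 0.23930774]
 [0.59187532 0.12300325]
 [0.43677025 0.10266936]
 [0.42052889 0.22134456]]
trans [0.0339, 0.0029, 0.1968] turn [0.0002, 0.0004, 0.0024]
```

Emit:
jog_arm --turn '[[0,0,0.006],[0,0,0.006],[0,0,0.006],[0,0,0.006],[0,0,0.006],[0,0,0.006],[0,0,0.006]]' --translation '[[0.034,0.002,0.06],[0.034,0.002,0.11],[0.034,0.002,0.15],[0.034,0.002,0.18],[0.034,0.002,0.193],[0.034,0.002,0.195],[0.034,0.002,0.195]]' --grip '[0,0,0,0,0,0,0]'

```text
clock: 10.42
tool_pos: [0.5055, 0.192, 0.0456]
eef_rot: [0.999, 0.054, 0.001, -0.0]
contact_force: [-0.3, 0.4, 0.3]
opening: 1.0
finger_force: 0.0
```

Run:
```python
from h import *
st(); mv([.505,.191,.0425],.107)
```

```text
{'clock': 10.425, 'tool_pos': [0.505, 0.192, 0.046], 'eef_rot': [0.999, 0.054, 0.001, -0.0], 'contact_force': [-0.287, 0.438, 0.327], 'opening': 1.0, 'finger_force': 0.0, 'q': [-0.398, 0.924, -0.085, 1.955, 0.255, 0.271, -2.157]}
trans [-0.0006, 0.001, 0.0031] turn [-0.0005, -0.0016, 0.0017]
```

Emit:
jog_arm --turn '[[0,0,0],[0,0,0],[0,0,0],[0,0,0],[0,0,0],[0,0,0],[0,0,0],[0,0,0],[0,0,0],[0,0,0],[0,0,0],[0,0,0]]' --translation '[[0,0.001,0.003],[0,0.001,0.003],[0,0.001,0.003],[0,0.001,0.003],[0,0.001,0.003],[0,0.001,0.003],[0,0.001,0],[0,0.001,-0.01],[0,0.001,-0.03],[0,0.001,-0.06],[0,0.001,-0.1],[0,0.001,-0.1]]' --grip '[0,0,0.7,0.7,0.7,0.7,0.7,0.7,0.7,0.7,0.7,0.7]' --force 25

```text
clock: 11.92
tool_pos: [0.5067, 0.1915, 0.1477]
eef_rot: [0.999, 0.054, 0.003, -0.001]
contact_force: [0.2, 0.2, -1.5]
opening: 0.518
finger_force: 25.0
```

Run:
```python
from h import *
st(); mv([.465,-.2075,.20],.005)
```

```text
{'clock': 11.925, 'tool_pos': [0.507, 0.191, 0.148], 'eef_rot': [0.999, 0.054, 0.003, -0.001], 'contact_force': [0.194, 0.165, -1.454], 'opening': 0.518, 'finger_force': 24.996, 'q': [-0.356, 0.744, -0.151, 1.922, 0.221, 0.485, -2.125]}
trans [-0.0843, 0.392, -0.0536] turn [-0.0023, -0.0058, 0.1035]
```

Emit:
jog_arm --turn '[[0,0,0.01],[0,0,0.02],[0,0,0.03],[0,0,0.04],[0,0,0.05],[0,0,0.06],[0,0,0.08],[0,0,0.09],[0,0,0.1],[0,0,0.103],[0,0,0.103],[0,0,0.103],[0,0,0.103]]' --translation '[[-0.01,0.01,-0.03],[-0.02,0.04,-0.05],[-0.04,0.08,-0.06],[-0.06,0.12,-0.072],[-0.08,0.16,-0.072],[-0.1,0.2,-0.072],[-0.11,0.24,-0.072],[-0.118,0.28,-0.072],[-0.118,0.32,-0.072],[-0.118,0.36,-0.072],[-0.118,0.38,-0.072],[-0.118,0.388,-0.072],[-0.118,0.388,-0.072]]' --grip '[0.7,0.7,0.7,0.7,0.7,0.7,0.7,0.7,0.7,0.7,0.7,0.7,0.7]'

```text
clock: 13.55
tool_pos: [0.4294, -0.2073, 0.2163]
eef_rot: [1.0, 0.003, -0.0, -0.0]
contact_force: [-0.1, -0.4, -1.3]
opening: 0.519
finger_force: 25.0
```

Run:
```python
from h import *
st(); p=cam('wrist'); a=snap('wrist','w5.png')
for n in ['red_bay','red_leaf','red_post','red_stand']:
    for d in models.place_of('wrist',n):
        if d['p']>.3: print(n,round(d['p'],2),np.round(d['position'],4))
for d in models.masks_of('wrist','red_stand'):
    if d['p']>.3: ys,xs=np.nonzero(d['pixels']); print(d['p'],len(xs),xs.mean(),ys.mean(),fitbox(p,d['pixels'],.52,-.208,0))
```

```text
{'clock': 13.55, 'tool_pos': [0.429, -0.207, 0.216], 'eef_rot': [1.0, 0.003, -0.0, -0.0], 'contact_force': [-0.115, -0.382, -1.295], 'opening': 0.519, 'finger_force': 24.996, 'q': [0.518, 0.574, -0.256, 2.043, 0.262, 0.556, -1.487]}
red_bay 0.9 [ 0.5192 -0.2101  0.0154]
red_bay 0.66 [ 0.5144 -0.0227  0.0186]
red_leaf 0.69 [ 0.5626 -0.2689  0.0388]
red_leaf 0.66 [ 0.5518 -0.0653  0.0287]
red_stand 0.98 [ 0.5147 -0.0238 -0.0026]
red_stand 0.73 [ 0.5202 -0.2092 -0.0006]
red_stand 0.72 [ 0.4329 -0.4067 -0.0017]
0.78 17398 308.88286009886195 79.51063340613864 (array([ 0.52669814, -0.20875987,  0.01011853]), np.float64(0.09189719855545042))
0.69 12971 115.4738262277388 96.03823914887056 (array([ 0.52 , -0.208,  0.   ]), np.float64(1.0))
```

View pics/w5.png

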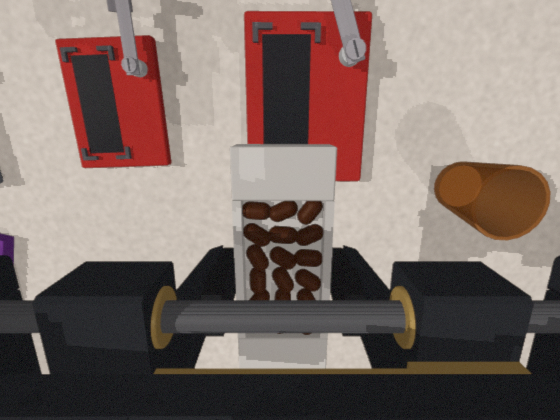

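Slide is held straight (end edge (232,146)–(336,146)); red stand corners visible at (246,13), (371,13), (360,181); screw (353,48).

Run:
```python
from h import *
p=cam('wrist'); a=cv2.imread('pics/w5.png')
print('corners',rays(p,[[246,13],[371,13],[360,181]],.02)); print('screw',rays(p,[[353,48]],.043))
print('held slide end',rays(p,[[232,146],[336,146]],.2163-.0065))
# subpixel edges of stand top face at several rows / cols
hsv=cv2.cvtColor(a,cv2.COLOR_BGR2HSV); red=((hsv[...,0]<8)|(hsv[...,0]>172))&(hsv[...,1]>150)
L=np.array([[np.nonzero(red[v,200:400])[0].min()+200,v] for v in range(20,140,6)]); Rr=np.array([[np.nonzero(red[v,200:400])[0].max()+201,v] for v in range(70,176,6)])
T=np.array([[u,np.nonzero(red[:60,u])[0].min()] for u in range(250,330,6)])
for n,q in(('L',L),('R',Rr),('T',T)):
    w=rays(p,q,.02); k=0 if n!='T' else 1; f=np.polyfit(w[:,k],w[:,1-k],1); print(n,f[0],np.polyval(f,.52 if k==0 else -.21))
dk=(a.max(2)<62)&(np.arange(560)>256)[None]&(np.arange(560)<320)[None]; dk[:34]=0;dk[145:]=0
D=[[np.nonzero(dk[v])[0].min(),np.nonzero(dk[v])[0].max()+1] for v in range(50,140,8)]
w1=rays(p,[[d[0],v] for d,v in zip(D,range(50,140,8))],.02);w2=rays(p,[[d[1],v] for d,v in zip(D,range(50,140,8))],.02);print(np.round(np.c_[w1,w2],4)[::3])
```

```text
corners [[ 0.59863499 -0.17057748]
 [ 0.59953969 -0.28636844]
 [ 0.44210091 -0.2881961 ]]
screw [[ 0.56516525 -0.26706067]]
held slide end [[ 0.49095557 -0.18380945]
 [ 0.49131608 -0.22839748]]
L 0.003048915610601385 -0.16970615679322232
R 0.0044419938678741935 -0.2875386041205582
T -8.8165145938068e-05 0.5998767934646221
[[ 0.5677 -0.186   0.5681 -0.2309]
 [ 0.5466 -0.1868  0.5469 -0.2306]
 [ 0.5246 -0.1866  0.5249 -0.2313]
 [ 0.5017 -0.1864  0.5021 -0.231 ]]
```

Emit:
jog_arm --turn '[[0,0,0.002],[0,0,0.002],[0,0,0.002],[0,0,0.002],[0,0,0.002],[0,0,0.002],[0,0,0.002],[0,0,0.002],[0,0,0.002]]' --translation '[[0.04,0.001,0.02],[0.08,0.002,0.05],[0.09,0.0025,0.09],[0.09,0.0025,0.12],[0.09,0.0025,0.14],[0.09,0.0025,0.15],[0.09,0.0025,0.158],[0.09,0.0025,0.158],[0.09,0.0025,0.158]]' --grip '[0.7,0.7,0.7,0.7,0.7,0.7,0.7,0.7,0.7]'

```text
clock: 14.98
tool_pos: [0.5202, -0.2099, 0.0594]
eef_rot: [1.0, 0.002, 0.001, 0.0]
contact_force: [0.5, -0.6, -1.6]
opening: 0.515
finger_force: 25.0
```

Run:
```python
from h import *
st(); p=cam('wrist'); a=snap('wrist','w6.png'); mv([.5197,-.2093,.0425],.004)
print(prj(p,[[.5205+.0635,-.2087+s*.0265,.025] for s in(1,-1)]))
s=r.get_state(); print(R.from_quat(s['eef_rot']).as_matrix()[:,2])
```

```text
{'clock': 14.975, 'tool_pos': [0.52, -0.21, 0.059], 'eef_rot': [1.0, 0.002, 0.001, 0.0], 'contact_force': [0.546, -0.563, -1.618], 'opening': 0.515, 'finger_force': 24.996, 'q': [0.388, 0.912, -0.148, 1.891, 0.335, 0.362, -1.584]}
trans [-0.0005, -0.0006, 0.0169] turn [0.0004, -0.0012, -0.0003]
[[230.82140974 137.14126873]
 [334.23792033 137.60645363]]
[ 1.24382551e-03 -4.36330045e-04 -9.99999131e-01]
```

View pics/w6.png

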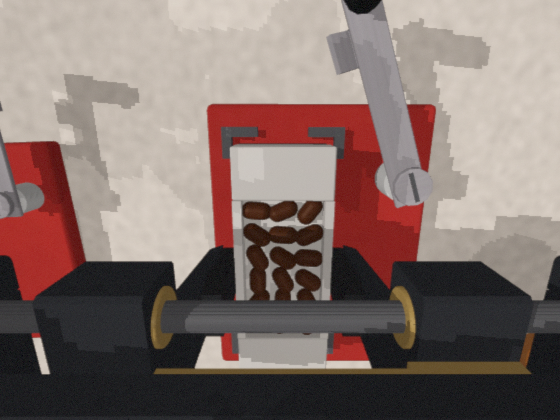

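Run:
```python
from h import *
p=cam('wrist'); print(rays(p,[[232,146],[336,146]],.0528),rays(p,[[222,128],[343,128],[230,137],[335,137]],.025),rays(p,[[208,105],[434,105]],.02),rays(p,[[405,186]],.043))
```

```text
[[ 0.58145551 -0.18712202]
 [ 0.58164892 -0.23162084]] [[ 0.5885111  -0.17792183]
 [ 0.58877829 -0.23945084]
 [ 0.58407269 -0.18180334]
 [ 0.58430643 -0.2356072 ]] [[ 0.59984028 -0.17033178]
 [ 0.60034428 -0.28652695]] [[ 0.56248116 -0.26705002]]
```

Emit:
jog_arm --turn '[[0,0,0],[0,0,0],[0,0,0],[0,0,0],[0,0,0],[0,0,0],[0,0,0]]' --translation '[[-0.0008,-0.0007,0.004],[-0.0008,-0.0007,0.008],[-0.0008,-0.0007,0.011],[-0.0008,-0.0007,0.013],[-0.0008,-0.0007,0.0145],[-0.0008,-0.0007,0.0155],[-0.0008,-0.0007,0.0155]]' --grip '[0.7,0.7,0.7,0.7,0.7,0.7,0.7]'

```text
clock: 15.9
tool_pos: [0.5189, -0.209, 0.0432]
eef_rot: [1.0, 0.002, -0.0, 0.0]
contact_force: [0.3, 0.1, -0.6]
opening: 0.52
finger_force: 25.0
```

Emit:
jog_arm --turn '[[0,0,0],[0,0,0],[0,0,0]]' --translation '[[0,0,0.0005],[0,0,0.001],[0,0,0.001]]' --grip '[0.7,0.7,0.7]'

```text
clock: 16.27
tool_pos: [0.5191, -0.209, 0.0426]
eef_rot: [1.0, 0.002, 0.0, 0.0]
contact_force: [-0.7, 0.1, 4.2]
opening: 0.519
finger_force: 25.0
```

Emit:
jog_arm --turn '[[0,0,0],[0,0,0],[0,0,0],[0,0,0],[0,0,0],[0,0,0],[0,0,0],[0,0,0],[0,0,0],[0,0,0],[0,0,0],[0,0,0],[0,0,0]]' --translation '[[0,0,0],[0,0,0],[0,0,0],[0,0,0],[0,0,-0.01],[0,0,-0.03],[0,0,-0.06],[0,0,-0.1],[-0.03,0,-0.15],[-0.05,0,-0.18],[-0.05,0,-0.18],[-0.05,0,-0.18],[-0.05,0,-0.18]]' --grip '[0.4,0.3,0.2,0.15,0.1,0.1,0.1,0.1,0.1,0.1,0.1,0.1,0.1]'

```text
clock: 17.9
tool_pos: [0.4692, -0.2088, 0.2212]
eef_rot: [1.0, 0.002, -0.001, -0.0]
contact_force: [0.1, 0.5, -0.3]
opening: 0.897
finger_force: 0.0
```

Run:
```python
from h import *
st(); p=cam('wrist'); a=snap('wrist','w7.png')
for n in ['red_post','red_leaf','slide']:
    for d in models.place_of('wrist',n):
        if d['p']>.3: print(n,round(d['p'],2),np.round(d['position'],4))
print(prj(p,[[.52,-.2087,.036],[.6425,-.238,.078]]))
```

```text
{'clock': 17.9, 'tool_pos': [0.469, -0.209, 0.221], 'eef_rot': [1.0, 0.002, -0.001, -0.0], 'contact_force': [0.123, 0.502, -0.275], 'opening': 0.897, 'finger_force': 0.0, 'q': [0.496, 0.606, -0.266, 1.935, 0.254, 0.635, -1.497]}
red_post 0.84 [ 0.6152 -0.0663  0.0496]
red_leaf 0.91 [ 0.5615 -0.2654  0.0391]
red_leaf 0.71 [ 0.5512 -0.0667  0.0255]
slide 0.84 [ 0.5189 -0.2095  0.0186]
[[283.87169523 143.903116  ]
 [323.84996713 -18.03093246]]
```

View pics/w7.png

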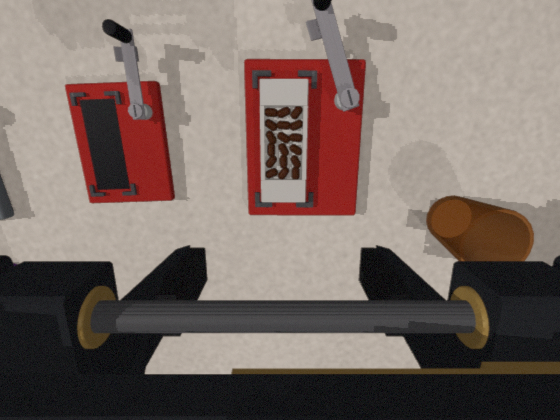

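The slide lies home between the stops, at columns 260–308 and rows 79–202. I'll compute the red clip's angle from the leaf axis, screw (346,98) to post foot near (322,8).

Run:
```python
from h import *
p=cam('wrist'); a=cv2.imread('pics/w7.png')
g=rays(p,[[346,98]],.043)[0]; pv=np.array([.5205+.042+.0002,-.2087-.06])
hsv=cv2.cvtColor(a,cv2.COLOR_BGR2HSV); lf=((hsv[...,1]<50)&(hsv[...,2]>80)&(hsv[...,2]<175))
ed=[]
for v in range(62,88,4):   # leaf over the red plate: non-red run
    red=((hsv[v,:,0]<8)|(hsv[v,:,0]>172))&(hsv[v,:,1]>150); run=np.nonzero(~red[318:360])[0]+318; ed.append([run.min(),run.max(),v])
print(ed); P=rays(p,[[322,6]],.042)[0]; print(g,pv,P,np.linalg.norm(P-pv),np.arctan2(*(P-pv)[::-1]),np.arctan2(*(P-g)[::-1]))
w2=rays(p,[[ (e[0]+e[1])/2,e[2]] for e in ed],.041); print(w2-pv,np.arctan2((w2-pv)[:,1],(w2-pv)[:,0]))
```

```text
[[np.int64(328), np.int64(347), 62], [np.int64(330), np.int64(348), 66], [np.int64(331), np.int64(349), 70], [np.int64(332), np.int64(350), 74], [np.int64(333), np.int64(352), 78], [np.int64(334), np.int64(353), 82], [np.int64(335), np.int64(354), 86]]
[ 0.56264686 -0.26671817] [ 0.5627 -0.2687] [ 0.63813662 -0.2413855 ] 0.0802294594867937 0.34740047583328754 0.32376902986102435
[[0.0310478  0.0112572 ]
 [0.02770048 0.00970234]
 [0.0243292  0.00859733]
 [0.02093588 0.00748509]
 [0.01752251 0.00590258]
 [0.01408448 0.00477417]
 [0.01062377 0.00363831]] [0.34783446 0.33690545 0.33967822 0.34336245 0.3249187  0.32681189
 0.3299497 ]
```

Emit:
jog_arm --turn '[[0,0,-0.1],[0,0,-0.2],[0,0,-0.336],[0,0,-0.336],[0,0,-0.336],[0,0,-0.336],[0,0,-0.336],[0,0,-0.336],[0,0,-0.336],[0,0,-0.336],[0,0,-0.336]]' --translation '[[0.05,0.01,0.03],[0.11,0.02,0.06],[0.173,0.0315,0.09],[0.173,0.0315,0.09],[0.173,0.0315,0.09],[0.173,0.0315,0.1],[0.173,0.0315,0.12],[0.173,0.0315,0.14],[0.173,0.0315,0.152],[0.173,0.0315,0.152],[0.173,0.0315,0.152]]' --grip '[0.5,0.55,0.55,0.55,0.55,0.55,0.55,0.55,0.55,0.55,0.55]'

```text
clock: 19.48
tool_pos: [0.6425, -0.2401, 0.0706]
eef_rot: [0.986, 0.169, 0.0, 0.0]
contact_force: [-0.0, 0.8, 0.3]
opening: 0.452
finger_force: 0.0
```

Run:
```python
from h import *
st(); p=cam('wrist'); a=snap('wrist','w8.png')
cv2.imwrite('pics/w8c.png',a[200:400,140:420,::-1]); mv([.6419,-.240,.067],.34)
```

```text
{'clock': 19.475, 'tool_pos': [0.643, -0.24, 0.071], 'eef_rot': [0.986, 0.169, 0.0, 0.0], 'contact_force': [-0.012, 0.835, 0.309], 'opening': 0.452, 'finger_force': 0.0, 'q': [0.442, 1.013, -0.304, 1.477, 0.399, 0.712, -1.262]}
trans [-0.0007, -0.0004, 0.0039] turn [0.0008, -0.0012, -0.0002]
```

View pics/w8c.png

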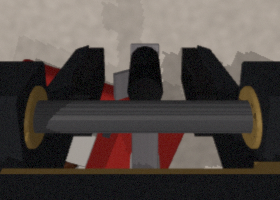

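Emit:
jog_arm --turn '[[0,0,0],[0,0,0],[0,0,0],[0,0,-0.1],[0,0,-0.2],[0,0,-0.3],[0,0,-0.4],[0,0,-0.5],[0,0,-0.6],[0,0,-0.7],[0,0,-0.8],[0,0,-0.9],[0,0,-1.0],[0,0,-1.1],[0,0,-1.2],[0,0,-1.24],[0,0,-1.24],[0,0,-1.24]]' --translation '[[0,0,0.003],[0,0,0.003],[0,0,0.003],[-0.0004,-0.0084,0.003],[-0.0017,-0.0167,0.003],[-0.0038,-0.0248,0.003],[-0.0066,-0.0327,0.003],[-0.0103,-0.0403,0.002],[-0.0147,-0.0474,0.001],[-0.0198,-0.0541,0],[-0.0255,-0.0603,0],[-0.0318,-0.0658,0],[-0.0386,-0.0707,0],[-0.0459,-0.0749,0],[-0.0536,-0.0783,0],[-0.0567,-0.0795,0],[-0.0567,-0.0795,0],[-0.0567,-0.0795,0]]' --grip '[0.77,0.77,0.77,0.77,0.77,0.77,0.77,0.77,0.77,0.77,0.77,0.77,0.77,0.77,0.77,0.77,0.77,0.77]' --force 10

```text
clock: 21.78
tool_pos: [0.5629, -0.1842, 0.0705]
eef_rot: [0.704, 0.71, 0.0, 0.001]
contact_force: [2.7, -1.1, 0.9]
opening: 0.232
finger_force: 1.2
```

Emit:
jog_arm --turn '[[0,0,0],[0,0,0],[0,0,0],[0,0,0],[0,0,0],[0,0,0],[0,0,0],[0,0,0],[0,0,0]]' --translation '[[0,-0.001,0],[0,-0.001,0],[0,-0.001,0],[0,-0.001,-0.03],[0,-0.001,-0.08],[-0.03,-0.03,-0.13],[-0.06,-0.03,-0.18],[-0.06,-0.03,-0.18],[-0.06,-0.03,-0.18]]' --grip '[0.6,0.55,0.55,0.5,0.5,0.5,0.5,0.5,0.5]'

```text
clock: 22.9
tool_pos: [0.5321, -0.2438, 0.2496]
eef_rot: [0.704, 0.71, -0.0, -0.001]
contact_force: [-0.6, 0.1, 0.1]
opening: 0.499
finger_force: 0.0
```

Run:
```python
from h import *
st(); p=cam('wrist'); a=snap('wrist','w9.png')
for n in ['red_post','red_leaf','slide']:
    for d in models.place_of('wrist',n):
        if d['p']>.3: print(n,round(d['p'],2),np.round(d['position'],4))
c=np.array([.5205,-.2087]); print(prj(p,[[*(c+d),z] for d,z in (([.0425,.024],.081),([.042,-.06],.043),([.06,.023],.036),([-.06,.023],.036),([-.06,-.023],.036))]))
```

```text
{'clock': 22.9, 'tool_pos': [0.532, -0.244, 0.25], 'eef_rot': [0.704, 0.71, -0.0, -0.001], 'contact_force': [-0.606, 0.091, 0.089], 'opening': 0.499, 'finger_force': 0.0, 'q': [0.766, 0.733, -0.744, 1.681, 0.583, 0.964, -0.185]}
red_post 0.85 [ 0.5703 -0.1839  0.0614]
red_leaf 0.88 [ 0.5625 -0.2658  0.0395]
red_leaf 0.71 [ 0.5519 -0.0655  0.0291]
slide 0.95 [ 0.5178 -0.2139  0.018 ]
[[315.66415001 137.01750856]
 [308.90112548 212.09086171]
 [327.61782892 136.43213464]
 [216.24402804 135.29044402]
 [218.23464342 177.63194434]]
```

View pics/w9.png

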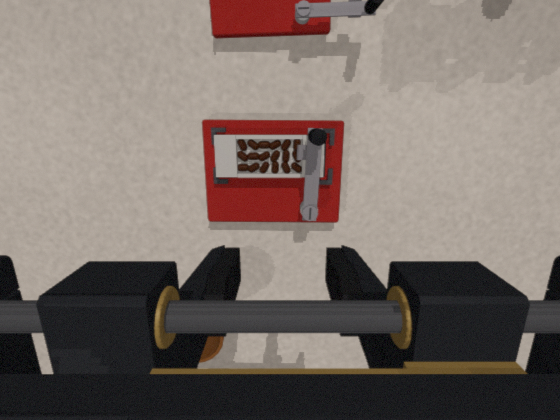

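The red clip lies across the slide's end. Its post is at (317,136), where 1.57 rad predicts (316,137). The slide's corners are within about 1 px of home, so I'm handing in.

```bash
python3 -c "
from plant import r
print(r.finish_job())"
```

```text
the job is handed in; nothing more can be done
None
```

I handed the job in: the grey clip is swung clear, the slide lies flat and home in the larger red stand, and the red clip is across its end at about 1.54 rad. The clip's pressing force wasn't measured, and the simulator gave no verdict.

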